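# Fit the slotted partition and fill the jar tray

## Task

Set up the jar tray: first, while it is still empty, stand the slotted wooden partition in it, so that its slots go down over the tray's two cross ribs and its teeth rest on the tray's floor. Then carry the four jars from the draining mat into the tray and gently stand each upright in a bay of its own, the two slim spice jars in the narrow row and the two fat preserve jars in the wide row. Leave the kitchen timer where it stands; do not tip or drop the jars.

Things in the scene. Friction and masses are not known exactly. Their poses are not given: they have to be found in the camera images.
- jar_tray: Wooden tray 172 (x) x 276 (y) x 50 mm, walls and floor 6. Origin: centre of underside. -x side nearer the robot. Ribs along x at y=+-45, 6 thick, tops at z=47, each slotted at x=-15 (18 wide, down to z=26). The partition makes rows of three bays, centres y=-90, 0, 90, 84 long: narrow row (60 wide, centres x=-50), wide row (90 wide, centres x=35). Fixed, left or right on the worktop, turned up to 0.12 rad.
- partition_grip (a point): Loose wooden comb, upright on its teeth, 254 (y) x 10 (x) x 50 mm high, 200 g; slots open downward at y=+-45, 14 wide, 24 deep; 40 mm wide end cheeks. Mid-length grip tab, 50 long, rises to 85; this point is in it, 70 above the foot. Alike both ways round. Home, it lies along tray y, teeth on the floor, slots over the ribs, 4 mm play each way: point at tray x=-15, y=0, z=76 mm.
- honey_center (a point): Fat preserve jar: squat glass jar with pale yellow filling and a white lid, 0.47 kg, loose, upright, 99 mm high. This point is its centre, half-way up (49.5 mm above its foot). Body 66 to 69 mm across. Its lid, 65 mm across and the top 11 mm, can be gripped from above.
- jam_center (a point): Fat preserve jar: squat round glass jar with red filling and a white lid, 0.36 kg, loose, upright, 97 mm high. This point is its centre, half-way up (48.5 mm above its foot). Body 62 to 65 mm across. Its lid, 61 mm across and the top 11 mm, can be gripped from above.
- spice_a_center (a point): Slim spice jar: glass with a green paper band and a tall cap, 0.11 kg, loose, upright, 106 mm high. This point is its centre, half-way up (53 mm above its foot). Body 42 mm across. Its lid, 45 mm across and the top 21 mm, can be gripped from above.
- spice_b_center (a point): Slim spice jar: glass with a dark paper band and a tall cap, 0.11 kg, loose, upright, 106 mm high. This point is its centre, half-way up (53 mm above its foot). Body 42 mm across. Its lid, 45 mm across and the top 21 mm, can be gripped from above.
- timer_center (a point): Round wind-up kitchen timer, green top on white base, 59 mm across and 52 mm high, loose; it stands among the jars and is to be left there. This point is its centre, 26 mm above its foot.
- drain_mat: Flat grey ribbed draining mat, 220 (x) x 266 (y) x 4 mm, fixed. Origin: centre of underside. The partition stands along the edge farther from the robot (about x=74); jars and timer stand in front of it, in any order, in two staggered rows: about x=6 (y=-49, 49) and x=-62 mm (y=-94, 0, 94).

How it is judged:
On the way:
1. the partition is fully home in the tray while all four jars are still outside it (x of partition_grip in the frame of jar_tray between -0.022 and -0.008 m and y of partition_grip in the frame of jar_tray between -0.008 and 0.008 m and z of partition_grip in the frame of jar_tray between 0.07 and 0.0805 m and angle between partition_grip's own z axis and vertical below 0.06 rad and angle between the y axis of partition_grip and the y axis of jar_tray, either way round below 0.08 rad and linear speed of partition below 0.02 m/s and horizontal distance between each of honey_center, jam_center, spice_a_center, spice_b_center and jar_tray above 0.17 m), for 0.2 s.
At the end, for the whole second after the job is handed in: Partition down on the tray floor over both ribs (8 mm, upright to 0.06 rad); fat jars in wide-row bays, spice jars in narrow-row bays, each within 20 mm across, 28 mm along of a bay centre, foot on the floor to 6 mm, upright to 0.12 rad, at rest; timer moved under 30 mm (x of partition_grip in the frame of jar_tray between -0.022 and -0.008 m and y of partition_grip in the frame of jar_tray between -0.008 and 0.008 m and z of partition_grip in the frame of jar_tray between 0.07 and 0.0805 m and angle between partition_grip's own z axis and vertical below 0.06 rad and angle between the y axis of partition_grip and the y axis of jar_tray, either way round below 0.08 rad and linear speed of each of partition, honey, jam, spice_a, spice_b below 0.02 m/s and x of honey_center in the frame of jar_tray between 0.015 and 0.055 m and z of honey_center in the frame of jar_tray between 0.0495 and 0.0625 m and angle between each of honey_center, jam_center, spice_a_center, spice_b_center's own z axis and vertical below 0.12 rad and (y of honey_center in the frame of jar_tray between -0.118 and -0.062 m or y of honey_center in the frame of jar_tray between -0.028 and 0.028 m or y of honey_center in the frame of jar_tray between 0.062 and 0.118 m) and x of jam_center in the frame of jar_tray between 0.015 and 0.055 m and z of jam_center in the frame of jar_tray between 0.0485 and 0.0615 m and (y of jam_center in the frame of jar_tray between -0.118 and -0.062 m or y of jam_center in the frame of jar_tray between -0.028 and 0.028 m or y of jam_center in the frame of jar_tray between 0.062 and 0.118 m) and x of spice_a_center in the frame of jar_tray between -0.07 and -0.03 m and z of spice_a_center in the frame of jar_tray between 0.053 and 0.066 m and (y of spice_a_center in the frame of jar_tray between -0.118 and -0.062 m or y of spice_a_center in the frame of jar_tray between -0.028 and 0.028 m or y of spice_a_center in the frame of jar_tray between 0.062 and 0.118 m) and x of spice_b_center in the frame of jar_tray between -0.07 and -0.03 m and z of spice_b_center in the frame of jar_tray between 0.053 and 0.066 m and (y of spice_b_center in the frame of jar_tray between -0.118 and -0.062 m or y of spice_b_center in the frame of jar_tray between -0.028 and 0.028 m or y of spice_b_center in the frame of jar_tray between 0.062 and 0.118 m) and distance of timer_center from where it was at the start of the episode below 0.03 m); the robot touches nothing.
It fails at once if a jar is tipped by more than 0.6 rad (angle between any of honey_center, jam_center, spice_a_center, spice_b_center's own z axis and vertical above 0.6 rad).
It fails at once if a jar is dropped or knocked: it moves faster than 0.75 m/s while the fingers do not hold it ((linear speed of honey above 0.75 m/s and contact force between the fingers and honey below 0.05 N) or (linear speed of jam above 0.75 m/s and contact force between the fingers and jam below 0.05 N) or (linear speed of spice_a above 0.75 m/s and contact force between the fingers and spice_a below 0.05 N) or (linear speed of spice_b above 0.75 m/s and contact force between the fingers and spice_b below 0.05 N)).
It also fails if it takes over 128 s, if anything falls off the work surface, if the arm or the gripper's body presses on something with over 40 N, if the wrist force passes 120 N, or if a joint passes its speed limit or range.

## Robot

A 6-joint arm with a two-finger parallel gripper is mounted at the origin on a cart in front of the work surface, level with it; the furniture and walls round the work are solid. World frame = base frame: x ahead of the robot, y to its left, z up, the work surface at z = 0. Lengths are in m, angles in rad, forces in N, time in s.
With the tool pointing down it reaches from about 0.325 to 0.9 m from the base axis. Payload 6.1 kg.
Tool frame: the origin (TCP) lies on the centre line of the jaws, within the pads' length; the fingertips stand arm.tip_extent ahead of it and the grasp point (between the pads) is the TCP (arm.tip_extent is the distance from the TCP to the fingertips, in m); x points along the fingers, y is the direction in which the jaws open and shut, and the axes are right-handed (so a half turn about x gives the same grasp; the last joint's range is limited). The gripper opens to 87 mm and grips with 3 to 60 N. Pads are 19 mm wide; open, the fingers measure 117 mm over their backs; the gripper's body (75 mm by 190 mm) begins 51 mm behind the grasp point.
Start: joints at [-1.238, 0.22, 1.526, -0, 1.395, -0.126], TCP at [0.277, -0.56, 0.242] pointing down, gripper open.
Joint ranges: [-2.98, 2.98], [-0.91, 2.08], [0.09, 2.57], [-1.24, 4.39], [0.2, 2.65], [-2.68, 2.68]. Speed limits (rad/s): [2.57, 2.57, 3.01, 3.14, 3.14, 3.14].

## Interface

Orientations are given as [roll, pitch, yaw] about the fixed x, y, z axes, in that order (R = Rz(yaw) Ry(pitch) Rx(roll)).
In Python, from plant import monitor, grab_frame, arm gives the robot as it stands.
- The arm moves only by the tool drive_tool, never from a script. Its arguments are lists of equal length, an entry for each row: "delta_pos": the shift along the tool's x, y, z in mm, a list of three; "dr": the turn, a rotation vector about the tool's x, y, z in rad, a list of three; "fingers": the finger opening in mm, from 0 to 87. A call has 1 to 10 rows; each row is the pose to reach, as a shift and turn from the pose measured when the call began, along the tool's axes at that moment; what a row does not reach only later rows make up. A row lasts 1/10 s, in which the tool goes at most 50 mm and 8.59 degrees, less where a joint would pass 70% of its speed; a pose out of reach is approached as far as the arm can. A call with a gripper value outside its range is refused whole. The fingers move at their own pace and stop on an object; "force" is the grip in N (left out, the last holds). Time passes only in rows, so rows that repeat a pose let the fingers close. It gives the time, the measured TCP pose, the force and the opening at its end, in the units of the state.
- monitor.get_obs(): the state, without advancing time (a new reading comes with each control period).
- grab_frame(name): name is "side" or "top" or "wrist"; returns a dict with "color" (420x560x3 uint8, red, green, blue), "range_z" (420x560 float32, m along the optical axis (not along the pixel's ray), 0 where there is no reading), "intrinsics" (3x3 intrinsics, pixels), "k1" (the pictures are not rectified: a ray, as slopes to the right and down, at radius r is drawn at 1 + k1 r^2 times it, then the intrinsics apply), "extrinsics" (4x4, takes a point from camera to world coordinates); the wrist camera has in their place "hand_eye" (4x4, takes a point from camera to tool coordinates, whose origin is the TCP and whose axes are the tool frame's). Camera axes: x right, y up, looking along -z (the intrinsics and any distortion apply to the point x, -y, -z); pixel columns grow to the right and rows downward; lengths in m; the calibration is good to about 2 mm. A picture is of the moment at which its call begins: read the wrist's pose just before it.
- arm.finish_job(): hands the job in, once; it reports no verdict.
The state is a dict: "time_s": time; "joints": joint angles; "joint_velocities": joint speeds; "effort": joint torques, N m; "tool_pos": TCP position; "tcp_rot": TCP orientation; "force": force on the tool from outside, world axes, zero at the start; "torque": the same for the moment, N m; "gripper_width": finger opening in m.
Only numpy, scipy, OpenCV 4.12 (cv2) and the standard library are available. Lean on these libraries where they do the work, as an engineer would, in place of code of your own. Each camera call takes 0.05 s, during which the arm holds its last target. There are 200 camera calls.

## Working session

There is one attempt and no reset: what is moved stays moved. The work goes in short steps, Python scripts to look and compute and a tool call to move; the robot and the scene stay as the last step left them, time stands still between calls to the robot, and variables do not carry over. Pictures are saved under pics/ and viewed, about 12 in all and at most 16, crops included, and the job is handed in when it is done.

Besides the shell and the picture viewer there is one more tool, called after "Call:" by a JSON object that holds its "name" and its "arguments". drive_tool: Moves the arm, as the interface text tells. Its arguments: {"type":"object","properties":{"delta_pos":{"type":"array","items":{"type":"array","items":{"type":"number"}}},"dr":{"type":"array","items":{"type":"array","items":{"type":"number"}}},"fingers":{"type":"array","items":{"type":"number"}},"force":{"type":"number"}},"required":["delta_pos","dr","fingers"]}

```bash
ls; mkdir -p pics
python3 - <<'E'
from plant import monitor, grab_frame, arm
import cv2,numpy as np
print(arm.tip_extent, monitor.get_obs())
for n in("top","side"):
    f=grab_frame(n); cv2.imwrite(f"pics/{n}0.png",f["color"][:,:,::-1]); np.savez(f"{n}0.npz",**f)
    print(n,f["intrinsics"].tolist(),f["k1"],f["extrinsics"].round(3).tolist())
E
```

```text
pics
0.019 {'time_s': 0.0, 'joints': array([-1.23811610e+00,  2.21216539e-01,  1.52765031e+00,  1.22327303e-05,
        1.39468032e+00, -1.26133711e-01]), 'joint_velocities': array([-0.00015374,  0.00048383,  0.00070296, -0.00026188, -0.00061374,
        0.00047299]), 'effort': array([-1.25023398e-03, -4.94622016e+01, -3.87378967e+01,  6.97600725e-02,
        5.74423000e-02, -1.40628786e-04]), 'tool_pos': array([ 0.27658826, -0.5598033 ,  0.24042241]), 'tcp_rot': array([-1.7030897 ,  1.56884178,  1.89731474]), 'force': array([0.45197268, 0.92111739, 0.68925124]), 'torque': array([ 0.00306985,  0.01144424, -0.01577356]), 'gripper_width': 0.08724857333595584}
top [[509.39652451116734, 0.0, 269.1557228439296], [0.0, 509.39652451116734, 208.73416713243856], [0.0, 0.0, 1.0]] -0.0028376012939306207 [[-0.015, 0.999, -0.041, 0.443], [-1.0, -0.015, 0.003, 0.038], [0.002, 0.041, 0.999, 1.283], [0.0, 0.0, 0.0, 1.0]]
side [[504.6598292144259, 0.0, 282.6644533045908], [0.0, 504.6598292144259, 211.24311068073587], [0.0, 0.0, 1.0]] -0.1655485371842884 [[-0.855, 0.263, -0.447, -0.007], [-0.519, -0.434, 0.736, 0.843], [-0.0, 0.862, 0.508, 0.624], [0.0, 0.0, 0.0, 1.0]]
```

View pics/top0.png

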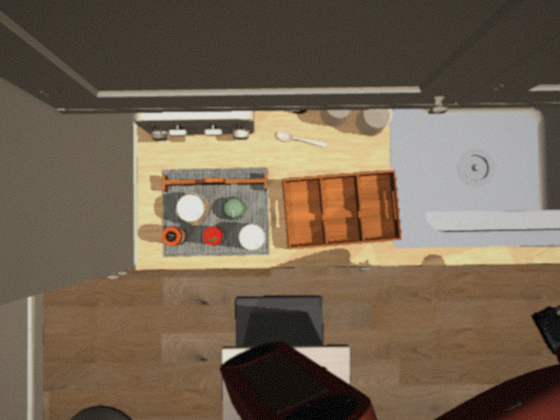

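View pics/side0.png

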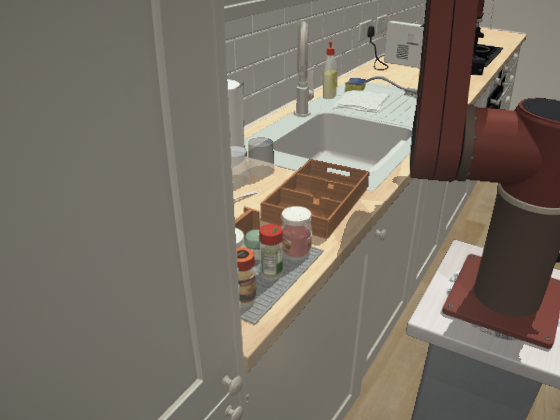

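The top view shows the partition at row ~182 (cols 165-268), white lids at (190,208) and (251,237), the orange cap at (173,236), the red cap at (213,236) and the green timer at (234,207). The tray centre is at about (341,208). The side view shows red filling in the jar at the right end, so jam is the lid at (251,237).

```bash
cat > h.py <<'E'
import numpy as np,cv2
from scipy.spatial.transform import Rotation as R
def rays(f,uv):
    K=np.array(f["intrinsics"]);k=float(f["k1"])
    d=(np.asarray(uv,float)-K[:2,2])/[K[0,0],K[1,1]]
    s=d.copy()
    for _ in range(20): s=d/(1+k*(s**2).sum(-1,keepdims=True))
    return s
def pts(f,uv,z=None,T=None):
    """world points: by depth if z None, else on plane z"""
    T=np.array(f["extrinsics"]) if T is None else T
    uv=np.asarray(uv,float).reshape(-1,2); s=rays(f,uv)
    d=np.c_[s[:,0],-s[:,1],-np.ones(len(s))]
    if z is None:
        r=np.array(f["range_z"])[uv[:,1].astype(int),uv[:,0].astype(int)]
        return (d*r[:,None])@T[:3,:3].T+T[:3,3]
    w=d@T[:3,:3].T
    return T[:3,3]+w*((z-T[2,3])/w[:,2])[:,None]
def cloud(f,T=None):
    h,w=f["range_z"].shape; v,u=np.mgrid[:h,:w]
    return pts(f,np.c_[u.ravel(),v.ravel()],None,T).reshape(h,w,3)
def toolT(o):
    T=np.eye(4);T[:3,:3]=R.from_euler('xyz',o["tcp_rot"]).as_matrix();T[:3,3]=o["tool_pos"];return T
def circle(P):
    A=np.c_[P[:,:2],np.ones(len(P))];s=np.linalg.lstsq(A,(P[:,:2]**2).sum(1),rcond=None)[0]
    c=s[:2]/2;return c,np.sqrt(s[2]+c@c)
def move(o,goal,yaw=None):
    """delta_pos mm and dr for going to world goal; tool down; yaw = world angle of jaw (y) axis (mod pi)"""
    T=toolT(o)
    dp=T[:3,:3].T@(np.asarray(goal)-T[:3,3])*1000
    Y=T[:3,1]; cur=np.arctan2(Y[1],Y[0]); yaw=cur if yaw is None else yaw
    out=[]
    for k in(0,np.pi):
        y=np.array([np.cos(yaw+k),np.sin(yaw+k),0]);x=np.array([0,0,-1.]);G=np.c_[x,y,np.cross(x,y)]
        out.append(R.from_matrix(T[:3,:3].T@G).as_rotvec())
    out.sort(key=np.linalg.norm)
    return dp.round(1),out[0].round(4),out[1].round(4)
E
python3 - <<'E'
from h import *
f=dict(np.load("top0.npz"));C=cloud(f)
np.set_printoptions(precision=4,suppress=True)
for n,c in dict(honey=(190,208),jam=(251,237),orange=(173,236),red=(213,236),timer=(234,207)).items():
    u,v=c;W=C[v-24:v+25,u-24:u+25].reshape(-1,3)
    h=np.median(C[v-4:v+5,u-4:u+5,2]);m=abs(W[:,2]-h)<.006
    W=W[m & (np.hypot(*(W[:,:2]-C[v,u,:2]).T)<.05)]
    (cc,r)=cv2.minEnclosingCircle(W[:,:2].astype(np.float32)); print(n,h,np.array(cc),r,W[:,:2].mean(0),len(W))
def rect(name,m):
    n,l,s,_=cv2.connectedComponentsWithStats(m.astype(np.uint8));i=1+s[1:,4].argmax()
    P=C[l==i];r=cv2.minAreaRect((P[:,:2]*1000).astype(np.float32));print(name,r,np.median(P[:,2]),len(P))
z=C[...,2];uu,vv=np.meshgrid(range(560),range(420))
rect("part",(z>.035)&(z<.10)&(vv>168)&(vv<195)&(uu>155)&(uu<275))
rect("tab",(z>.07)&(z<.10)&(vv>168)&(vv<195)&(uu>155)&(uu<275))
rect("tray",(z>.034)&(z<.06)&(vv>160)&(vv<256)&(uu>276)&(uu<408))
i=f["color"].astype(int);print("worktop z",np.median(z[150:160,290:340]),"mat z",np.median(z[215:222,210:220]))
# heights of surroundings
for y in(.35,.3,.25,.0,-.3): 
    print(y,[(round(x,2),round(float(z[(abs(C[...,1]-y)<.01)&(abs(C[...,0]-x)<.01)].max(initial=-1)),2)) for x in np.arange(.3,.9,.05)])
E
```

```text
honey 0.10280228368892774 [0.498 0.217] 0.032428208738565445 [0.4977 0.2168] 603
jam 0.10108507207676065 [0.4281 0.076 ] 0.030440106987953186 [0.4282 0.0762] 533
orange 0.11126212998207685 [0.4458 0.2515] 0.03694910183548927 [0.4335 0.2599] 289
red 0.11121602051506185 [0.4319 0.1664] 0.022228995338082314 [0.4323 0.166 ] 284
timer 0.0543240687432045 [0.4986 0.121 ] 0.024340888485312462 [0.498  0.1214] 274
part ((563.5475463867188, 166.3528594970703), (255.06739807128906, 39.313541412353516), 89.97563171386719) 0.05438146371197039 597
tab ((563.0655517578125, 165.22296142578125), (10.472996711730957, 49.29914855957031), 2.5277163982391357) 0.08828864787452595 102
tray ((491.2550964355469, -142.82594299316406), (172.01925659179688, 276.45599365234375), 3.936373472213745) 0.048489431969597985 1398
worktop z 0.0005802065939295442 mat z 0.00357783674591472
0.35 [(np.float64(0.3), -1.0), (np.float64(0.35), 0.01), (np.float64(0.4), 0.01), (np.float64(0.45), 0.0), (np.float64(0.5), 0.01), (np.float64(0.55), 0.01), (np.float64(0.6), 0.01), (np.float64(0.65), 0.68), (np.float64(0.7), 0.01), (np
[... 741 characters left out ...]
.0), (np.float64(0.9), -1.0)]
0.0 [(np.float64(0.3), -1.0), (np.float64(0.35), 0.0), (np.float64(0.4), 0.01), (np.float64(0.45), 0.05), (np.float64(0.5), 0.05), (np.float64(0.55), 0.05), (np.float64(0.6), 0.01), (np.float64(0.65), 0.84), (np.float64(0.7), 0.01), (np.float64(0.75), 0.0), (np.float64(0.8), -1.0), (np.float64(0.85), -1.0), (np.float64(0.9), -1.0)]
-0.3 [(np.float64(0.3), -1.0), (np.float64(0.35), 0.01), (np.float64(0.4), 0.01), (np.float64(0.45), 0.01), (np.float64(0.5), 0.01), (np.float64(0.55), 0.01), (np.float64(0.6), 0.01), (np.float64(0.65), 0.52), (np.float64(0.7), 0.01), (np.float64(0.75), 0.01), (np.float64(0.8), -1.0), (np.float64(0.85), -1.0), (np.float64(0.9), -1.0)]
```

Run:
```python
from h import *
np.set_printoptions(precision=4,suppress=True)
f=dict(np.load("top0.npz"));C=cloud(f)
x,y,z=C[...,0],C[...,1],C[...,2]
for a in np.arange(.05,.35,.05):
    m=(abs(y-a)<.025)&(x>.6)&(z>.09)&(z<.45)
    P=C[m]; print(round(a,2),m.sum(), P[P[:,0].argsort()][:3].tolist() if m.any() else "")
v,u=np.nonzero((z>.03)&(z<.1)&(x>.545)&(x<.58)&(abs(y-.165)<.14))
P=C[v,u]; l=np.polyfit(P[:,1],P[:,0],1); print("part line dx/dy",l,"yrange",P[:,1].min(),P[:,1].max(), "x at tab",np.polyval(l,.165))
m=(abs(z-.111)<.006)&(abs(y-.26)<.03)&(abs(x-.4335)<.03);P=C[m];print(cv2.minEnclosingCircle(P[:,:2].astype(np.float32)),P.mean(0))
s=dict(np.load("side0.npz"));D=cloud(s)
for n,c in dict(jam=(.428,.076),red=(.432,.166)).items():
    m=(np.hypot(D[...,0]-c[0],D[...,1]-c[1])<.045)&(D[...,2]>.09 if n=="jam" else D[...,2]>.102);P=D[m];print(n,cv2.minEnclosingCircle(P[:,:2].astype(np.float32)),P.mean(0),P[:,2].max())
m=(D[...,2]>.04)&(D[...,2]<.056)&(D[...,1]<.02)&(D[...,1]>-.32)&(D[...,0]>.36)&(D[...,0]<.62)
print(cv2.minAreaRect((D[m][:,:2]*1000).astype(np.float32)))
```

```text
0.05 79 [[0.6840947037634608, 0.0741157686512975, 0.09909206221540612], [0.6842202001506161, 0.07375310337074115, 0.10997721479349631], [0.6843207694887885, 0.07231249553693797, 0.15338348340604235]]
0.1 383 [[0.6819805194277319, 0.09740065415591487, 0.144804494471239], [0.6821727605003591, 0.10224601927498973, 0.09900886945827336], [0.6821821687704024, 0.09969525472079219, 0.14400307930527312]]
0.15 491 [[0.6584126487493144, 0.1497640226308601, 0.14164356828376024], [0.6585306811105146, 0.16101028255428596, 0.14191761245238688], [0.6587512817447055, 0.17231467178710447, 0.14164792541007376]]
0.2 404 [[0.6596616536441152, 0.22428800274111022, 0.14097018179736143], [0.6605301268271815, 0.22279924651239602, 0.13620202359713085], [0.6606448252249049, 0.22317074015563365, 0.14771120476224286]]
0.25 475 [[0.6590529569385184, 0.2503596160490336, 0.14633583747526613], [0.6591248573072407, 0.24821723398637546, 0.14577770974363857], [0.6592271388240221, 0.24610193635781258, 0.14505919689145652]]
0.3 360 [[0.6400245190860772, 0.32212969881440146, 0.44963942923083955], [0.6821190685492864, 0.2958577252612566, 0.10207429129847223], [0.682160991566197, 0.29819882872270276, 0.10204158782483197]]
part line dx/dy [0.0001 0.5624] yrange 0.03882604089467014 0.2938888749550412 x at tab 0.5623924785521264
((0.4335537552833557, 0.26085689663887024), 0.022568820044398308) [0.4328 0.2604 0.1107]
jam ((0.4240093529224396, 0.07681778073310852), 0.03386804834008217) [0.4234 0.084  0.099 ] 0.10307599677412538
red ((0.4298006594181061, 0.16802579164505005), 0.02379668690264225) [0.4285 0.1727 0.1088] 0.11209228132711901
((489.08392333984375, -139.58499145507812), (173.8006591796875, 282.8259582519531), 3.7296926975250244)
```

Run:
```python
from h import *
from plant import monitor,grab_frame
np.set_printoptions(precision=4,suppress=True)
o=monitor.get_obs();T=toolT(o);print(T)
for g,y in(((.45,-.14,.40),.0687),((.53,.165,.27),0)):print(move(o,g,y))
f=grab_frame("wrist");print(f["hand_eye"],f["intrinsics"],f["k1"])
```

```text
[[-0.0006  0.4428 -0.8966  0.2766]
 [ 0.0017 -0.8966 -0.4428 -0.5599]
 [-1.     -0.0017 -0.0002  0.2405]
 [ 0.      0.      0.      1.    ]]
(array([-158.9, -300. , -341.4]), array([-1.1808, -0.0012,  0.0014]), array([1.9608, 0.0016, 0.0013]))
(array([ -28.4, -537.8, -548.2]), array([-1.1121, -0.0012,  0.0014]), array([2.0295, 0.0016, 0.0013]))
[[-0.0003  0.2793 -0.9602 -0.143 ]
 [ 1.     -0.0007 -0.0005 -0.0002]
 [-0.0008 -0.9602 -0.2793 -0.0763]
 [ 0.      0.      0.      1.    ]] [[293.9602   0.     281.8087]
 [  0.     293.9602 213.773 ]
 [  0.       0.       1.    ]] -0.041864531679141934
```

Call:
{"name": "drive_tool", "arguments": {"delta_pos": [[-40,-40,-50],[-80,-80,-90],[-100,-110,-130],[-120,-140,-170],[-140,-180,-210],[-159,-210,-250],[-159,-240,-290],[-159,-270,-320],[-159,-300,-341],[-159,-300,-341]], "dr": [[-0.14,0,0],[-0.28,0,0],[-0.42,0,0],[-0.56,0,0],[-0.7,0,0],[-0.84,0,0],[-0.98,0,0],[-1.1,0,0],[-1.18,0,0],[-1.18,0,0]], "fingers": [87,80,70,60,50,40,36,36,36,36]}}

```text
time_s: 1.15
tool_pos: [0.4499, -0.1376, 0.4005]
tcp_rot: [3.013, 1.569, 1.513]
force: [0.7, 0.7, -1.0]
gripper_width: 0.0369
```

Run:
```python
from h import *
from plant import monitor,grab_frame
np.set_printoptions(precision=4,suppress=True)
o=monitor.get_obs();f=grab_frame("wrist");T=toolT(o)@f["hand_eye"];print(o["joints"],T[:3,3],o["tool_pos"])
cv2.imwrite("pics/w1.png",f["color"][:,:,::-1]);np.savez("w1.npz",T=T,**f)
D=cloud(f,T);z=D[...,2]
m=(z>.035)&(z<.058)&(abs(D[...,0]-.49)<.13)&(abs(D[...,1]+.14)<.18)
print(m.sum(),cv2.minAreaRect((D[m][:,:2]*1000).astype(np.float32)))
print(move(o,(.53,.165,.27),0))
```

```text
[-0.4658 -0.2107  1.6668  0.0015  1.6861 -0.5369] [ 0.4442 -0.0615  0.5436] [ 0.4499 -0.1376  0.4005]
3043 ((489.10504150390625, -121.44338989257812), (172.97207641601562, 314.2172546386719), 4.042248725891113)
(array([ 131. ,  101.4, -296. ]), array([ 0.0713, -0.0017, -0.0002]), array([-3.0703,  0.0002, -0.0025]))
```

View pics/w1.png

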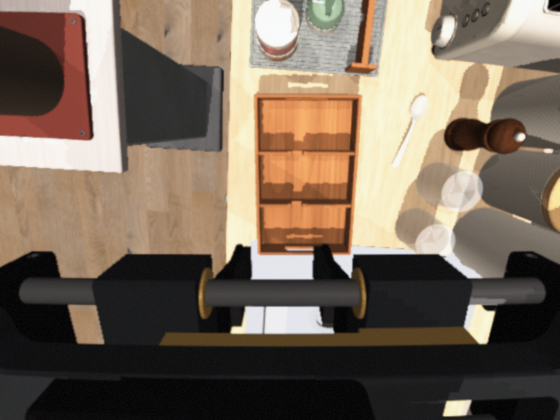

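The wrist view shows the whole tray (cols 255-360, rows 95-253), both ribs with a slot each, and the partition's end above it at (365,65).

Run:
```python
from h import *
np.set_printoptions(precision=4,suppress=True)
f=dict(np.load("w1.npz"));T=f["T"];D=cloud(f,T);z=D[...,2]
m=(z>.035)&(z<.058);m[:88]=0;m[258:]=0;m[:,:248]=0;m[:,368:]=0
n,l,s,_=cv2.connectedComponentsWithStats(m.astype(np.uint8),connectivity=8);i=1+s[1:,4].argmax()
P=D[l==i];r=cv2.minAreaRect((P[:,:2]*1000).astype(np.float32));print(r,np.median(P[:,2]))
# robust: fit outer walls in tray frame
a=np.deg2rad(3.94);Rm=np.array([[np.cos(a),-np.sin(a)],[np.sin(a),np.cos(a)]])
for c in([.4912,-.1428],[.4891,-.1416]):
    q=(D[m][:,:2]-c)@Rm
    for lo,hi,ax in((-.09,-.075,0),(.075,.09,0),(-.14,-.128,1),(.128,.14,1)):
        k=(q[:,ax]>lo-.004)&(q[:,ax]<hi+.004)&(abs(q[:,1-ax])<(.12 if ax==0 else .07))
        p=np.polyfit(q[k,1-ax],q[k,ax],1);print(ax,p,k.sum())
    for r0 in(-.045,.045):
        k=(abs(q[:,1]-r0)<.012)&(abs(q[:,0])<.075);print("rib",r0,np.polyfit(q[k,0],q[k,1],1),k.sum())
        g=np.sort(q[k,0]);j=np.diff(g).argmax();print(" slot",g[j],g[j+1])
```

```text
((490.50537109375, -141.25881958007812), (172.97207641601562, 274.487548828125), 4.042248725891113) 0.04791207588537405
0 [-0.0024 -0.083 ] 604
0 [0.0028 0.0808] 756
1 [ 0.0023 -0.1318] 318
1 [0.0051 0.1355] 429
rib -0.045 [ 0.0023 -0.0422] 369
 slot -0.026313802941479825 -0.007063932661054293
rib 0.045 [0.0009 0.0467] 310
 slot -0.025721990340251452 -0.007047828777232961
0 [-0.002  -0.0811] 594
0 [0.0034 0.0827] 767
1 [ 0.0017 -0.1331] 319
1 [0.0054 0.1341] 429
rib -0.045 [ 0.0022 -0.0436] 367
 slot -0.024301220328980664 -0.005051350048555133
rib 0.045 [0.0014 0.0454] 310
 slot -0.023709407727752294 -0.0050352461647338
```

Call:
{"name": "drive_tool", "arguments": {"delta_pos": [[20,15,-45],[40,30,-90],[60,45,-135],[80,60,-180],[100,75,-225],[120,90,-265],[131,101,-296],[131,101,-296],[131,101,-296]], "dr": [[0.01,0,0],[0.02,0,0],[0.03,0,0],[0.04,0,0],[0.05,0,0],[0.06,0,0],[0.07,0,0],[0.07,0,0],[0.07,0,0]], "fingers": [36,36,36,36,36,36,36,36,36]}}

```text
time_s: 2.1
tool_pos: [0.53, 0.1707, 0.2707]
tcp_rot: [-3.083, 1.567, 1.635]
force: [1.0, -0.4, 0.3]
gripper_width: 0.0357
```

Run:
```python
from h import *
from plant import monitor,grab_frame
np.set_printoptions(precision=4,suppress=True)
o=monitor.get_obs();f=grab_frame("wrist");T=toolT(o)@f["hand_eye"];print(o["joints"],T[:3,3],o["tool_pos"])
cv2.imwrite("pics/w2.png",f["color"][:,:,::-1]);np.savez("w2.npz",T=T,**f)
D=cloud(f,T);x,y,z=D[...,0],D[...,1],D[...,2]
for lo in(.03,.075):
    m=(z>lo)&(z<.1)&(x>.545)&(x<.58)&(abs(y-.165)<.14);P=D[m]
    if len(P): print(lo,m.sum(),np.polyfit(P[:,1],P[:,0],1),P.min(0),P.max(0),np.median(P[:,0]))
for a in(.13,.15,.165,.18,.2):
    m=(abs(y-a)<.01)&(x>.61)&(z>.09)&(z<.3);P=D[m]
    if len(P): print(a,np.sort(P[:,0])[:4],P[P[:,0]<P[:,0].min()+.01][:,2].min(),P[P[:,0]<P[:,0].min()+.01][:,2].max())
print(move(o,(.5625,.165,.15),0))
```

```text
[0.1676 0.0385 1.6718 0.0042 1.4309 0.1614] [0.5294 0.2467 0.414 ] [0.53   0.1707 0.2707]
0.03 2139 [0.0065 0.5605] [0.545  0.0452 0.0301] [0.5799 0.2937 0.091 ] 0.5614803905070576
0.075 408 [-0.0009  0.5625] [0.5577 0.143  0.0751] [0.568  0.1923 0.091 ] 0.5623691159917219
0.13 [0.6824 0.683  0.683  0.683 ] 0.09039652435951018 0.18984548765765483
0.15 [0.6579 0.6579 0.6581 0.6581] 0.13520602127549503 0.14571346866094131
0.165 [0.6579 0.658  0.658  0.658 ] 0.13451993273103857 0.14634656966051363
0.18 [0.658  0.658  0.6583 0.6583] 0.13451993273103857 0.14634656966051363
0.2 [0.6827 0.6829 0.6829 0.6829] 0.09004672060836955 0.19011465378879777
(array([120.7,  32.5,   6.4]), array([ 0.0055, -0.0042,  0.0003]), array([-3.1361, -0.0004, -0.0066]))
```

View pics/w2.png

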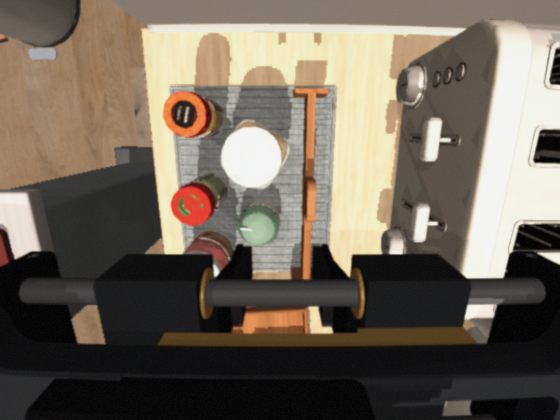

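The wrist view shows the tab at (312,200) and two toaster levers at (430,140) and (425,220). The second lever is level with the tab, at x=0.658, so I tilt the tool slightly to keep the gripper body clear of it.

Call:
{"name": "drive_tool", "arguments": {"delta_pos": [[10,20,3],[20,32,5],[60,32,5],[100,32,5],[130,32,5],[130,32,5],[130,32,5]], "dr": [[0,0,0.04],[0.005,0,0.08],[0.005,0,0.08],[0.005,0,0.08],[0.005,0,0.08],[0.005,0,0.08],[0.005,0,0.08]], "fingers": [36,36,36,36,36,36,36]}}

```text
time_s: 2.85
tool_pos: [0.5632, 0.1644, 0.1428]
tcp_rot: [1.625, 1.489, 0.052]
force: [0.7, 0.2, 0.8]
gripper_width: 0.036
```

Run:
```python
from h import *
from plant import monitor
np.set_printoptions(precision=4,suppress=True)
o=monitor.get_obs();print(o["tool_pos"],toolT(o)[:3,:3],o["force"]);print(move(o,(.5625,.1665,.082),0))
```

```text
[0.5632 0.1644 0.1428] [[ 0.0819  0.9966 -0.0026]
 [ 0.0042 -0.003  -1.    ]
 [-0.9966  0.0819 -0.0045]] [0.6835 0.1955 0.827 ]
(array([60.5, -5.6, -1.8]), array([-0.0028, -0.0043, -0.082 ]), array([ 3.1361, -0.1286,  0.0068]))
```

Descend and close.

Call:
{"name": "drive_tool", "arguments": {"delta_pos": [[20,-2,-1],[40,-4,-2],[60,-5.5,-2],[60,-5.5,-2],[60,-5.5,-2],[60,-5.5,-2],[60,-5.5,-2],[60,-5.5,-2],[60,-5.5,-2],[60,-5.5,-2]], "dr": [[0,0,0],[0,0,0],[0,0,0],[0,0,0],[0,0,0],[0,0,0],[0,0,0],[0,0,0],[0,0,0],[0,0,0]], "fingers": [36,36,36,36,5,5,5,5,5,5], "force": 25}}

```text
time_s: 3.85
tool_pos: [0.5627, 0.1668, 0.0838]
tcp_rot: [1.626, 1.489, 0.052]
force: [-3.7, -0.4, 7.1]
gripper_width: 0.0106
```

Call:
{"name": "drive_tool", "arguments": {"delta_pos": [[-20,1.6,0],[-50,4,0],[-90,7.4,0],[-125,10.3,0],[-125,10.3,0],[-125,10.3,0],[-125,10.3,0],[-125,10.3,0]], "dr": [[0,0,0],[0,0,0],[0,0,0],[0,0,0],[0,0,-0.08],[0,0,-0.08],[0,0,-0.08],[0,0,-0.08]], "fingers": [5,5,5,5,5,5,5,5]}}

```text
time_s: 4.65
tool_pos: [0.5615, 0.1661, 0.2073]
tcp_rot: [-3.09, 1.567, 1.62]
force: [-0.3, -0.0, -2.3]
gripper_width: 0.0098
```

Run:
```python
from h import *
from plant import monitor,grab_frame
np.set_printoptions(precision=4,suppress=True)
o=monitor.get_obs();print(o["tool_pos"],o["force"],o["gripper_width"])
f=grab_frame("side");cv2.imwrite("pics/s3.png",f["color"][:,:,::-1]);np.savez("s3.npz",**f)
t=grab_frame("wrist");T=toolT(o)@t["hand_eye"]
D=cloud(t,T);P=D[(abs(D[...,0]-.56)<.03)&(abs(D[...,2]-.17)<.05)&(abs(D[...,1]-.165)<.15)];print("wrist part",len(P),P.min(0),P.max(0),np.polyfit(P[:,1],P[:,0],1))
a=.07;c=np.array([.4905,-.142]);g=c+np.array([[np.cos(a),-np.sin(a)],[np.sin(a),np.cos(a)]])@[-.015,0]
print("goal",g);print(move(o,(*g,.2088),a))
cv2.imwrite("pics/w3.png",t["color"][:,:,::-1])
```

```text
[0.5615 0.1661 0.2073] [-0.2982 -0.0183 -2.2894] 0.009847546198546707
wrist part 7264 [0.5416 0.1056 0.129 ] [0.5814 0.2936 0.2199] [0.0037 0.5605]
goal [ 0.4755 -0.143 ]
(array([ -2.7, -85.2, 309.4]), array([-0.0725, -0.004 ,  0.0001]), array([3.0691, 0.0001, 0.0061]))
```

View pics/w3.png

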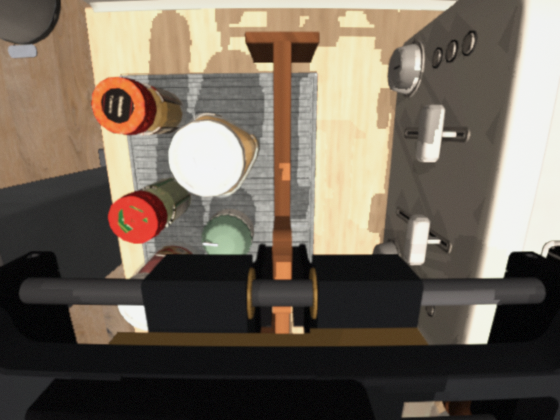

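The wrist view shows the partition held by its tab, with its end cheek at (282,48), and clear of the jars. Now carry it over the tray.

Call:
{"name": "drive_tool", "arguments": {"delta_pos": [[0,-8,30],[0,-18,65],[0,-28,105],[0,-40,145],[-1,-52,190],[-2,-63,230],[-2,-75,270],[-3,-83,300],[-3,-85,309],[-3,-85,309]], "dr": [[-0.005,0,0],[-0.01,0,0],[-0.02,0,0],[-0.03,0,0],[-0.04,0,0],[-0.05,0,0],[-0.06,0,0],[-0.07,0,0],[-0.0725,-0.004,0],[-0.0725,-0.004,0]], "fingers": [5,5,5,5,5,5,5,5,5,5]}}

```text
time_s: 5.75
tool_pos: [0.4755, -0.1434, 0.2092]
tcp_rot: [2.057, 1.57, 0.554]
force: [-0.1, 0.0, -2.0]
gripper_width: 0.0103
```

Call:
{"name": "drive_tool", "arguments": {"delta_pos": [[0,0,0],[0,0,0]], "dr": [[0,0,0],[0,0,0]], "fingers": [5,5]}}

```text
time_s: 5.95
tool_pos: [0.4756, -0.1422, 0.2089]
tcp_rot: [3.038, 1.57, 1.536]
force: [0.1, -0.4, -2.1]
gripper_width: 0.0098
```

Run:
```python
from h import *
from plant import monitor,grab_frame
np.set_printoptions(precision=4,suppress=True)
o=monitor.get_obs();print(o["tool_pos"],o["force"],o["gripper_width"])
a=.07;c=np.array([.4905,-.142]);Rm=np.array([[np.cos(a),-np.sin(a)],[np.sin(a),np.cos(a)]]);g=c+Rm@[-.015,0]
Y=toolT(o)[:3,1];print("yaw",np.arctan2(Y[1],Y[0]))
t=grab_frame("wrist");f=grab_frame("top")
for n,F,T in(("wrist",t,toolT(o)@t["hand_eye"]),("top",f,None)):
    D=cloud(F,T);q=(D[...,:2]-c)@Rm
    z=D[...,2];m=(abs(q[...,0]+.015)<.015)&(abs(q[...,1])<.15)&(z>.165)&(z<.19)&(abs(q[...,1])>.03);P=q[m];
    print(n,len(P),"x,y lines",np.polyfit(P[:,1],P[:,0],1),P[:,1].min(),P[:,1].max(),"z(y)",np.polyfit(P[:,1],z[m],1))
    m=(abs(q[...,1]-.045)<.01)&(abs(q[...,0])<.075)&(abs(z-.046)<.008);print(" rib y",np.median(q[m][:,1]),m.sum())
    for s in(-1,1):
      m=(abs(q[...,0])<.07)&(abs(q[...,1]-s*.135)<.01)&(abs(z-.049)<.006);print(" wall",s,np.median(q[m][:,1]),m.sum())
      m=(abs(q[...,1])<.12)&(abs(q[...,0]-s*.083)<.01)&(abs(z-.049)<.006);print(" xwall",s,np.median(q[m][:,0]),m.sum())
cv2.imwrite("pics/w4.png",t["color"][:,:,::-1])
print(move(o,(*g,.11),a))
```

```text
[ 0.4756 -0.1422  0.2089] [ 0.0753 -0.3574 -2.0641] 0.00978707232056238
yaw 0.06897595534975365
wrist 4098 x,y lines [ 0.0019 -0.0153] -0.06000517692203761 0.12797740620623355 z(y) [-0.0096  0.1789]
 rib y 0.046383813375164354 861
 wall -1 -0.13400191854760204 23
 xwall -1 -0.08176956610592745 1173
 wall 1 0.13455219785710754 1024
 xwall 1 0.08171119569015305 1251
top 241 x,y lines [-0.0066 -0.0142] 0.030947737309838762 0.12700662948575597 z(y) [-0.0103  0.1796]
 rib y 0.04495044115824268 150
 wall -1 nan 0
 xwall -1 -0.08210102452501904 125
 wall 1 0.13450545136654046 141
 xwall 1 0.08321310705700963 140
(array([98.9, -0.2,  1. ]), array([-0.001 , -0.0008, -0.0001]), array([ 3.1406, -0.0001,  0.0012]))
  return _methods._mean(a, axis=axis, dtype=dtype,
  ret = ret.dtype.type(ret / rcount)
```

View pics/w4.png

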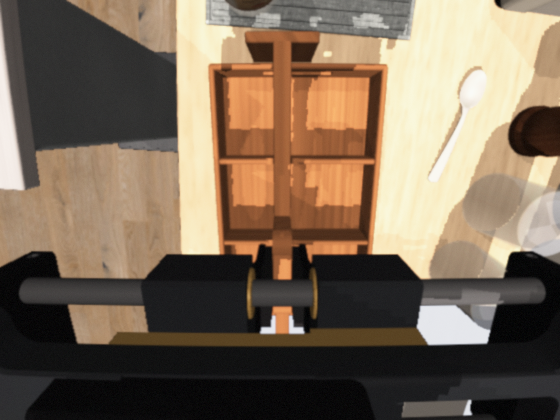

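The partition lines up with the tray to about 1 mm in both views. Lowering it.

Call:
{"name": "drive_tool", "arguments": {"delta_pos": [[30,0,1],[60,0,1],[75,0,1],[85,0,1],[92,0,1],[98,0,1],[104,0,1],[110,0,1],[115,0,1],[119,0,1]], "dr": [[0,0,0],[0,0,0],[0,0,0],[0,0,0],[0,0,0],[0,0,0],[0,0,0],[0,0,0],[0,0,0],[0,0,0]], "fingers": [5,5,5,5,5,5,5,5,5,5]}}

```text
time_s: 7.05
tool_pos: [0.4758, -0.1432, 0.0898]
tcp_rot: [2.608, 1.57, 1.107]
force: [-0.4, -0.5, -1.9]
gripper_width: 0.0102
```

Call:
{"name": "drive_tool", "arguments": {"delta_pos": [[2,0,0],[4,0,0],[4,0,0]], "dr": [[0,0,0],[0,0,0],[0,0,0]], "fingers": [5,5,5]}}

```text
time_s: 7.35
tool_pos: [0.4761, -0.1433, 0.0861]
tcp_rot: [2.0, 1.57, 0.498]
force: [-0.3, 1.5, -0.5]
gripper_width: 0.0099
```

Call:
{"name": "drive_tool", "arguments": {"delta_pos": [[0,0,0],[0,0,0],[0,0,0],[0,0,0],[-20,0,0],[-60,0,0],[-100,0,0],[-140,0,0],[-160,0,0],[-160,0,0]], "dr": [[0,0,0],[0,0,0],[0,0,0],[0,0,0],[0,0,0],[0,0,0],[0,0,0],[0,0,0],[0,0,0],[0,0,0]], "fingers": [15,22,30,40,60,75,80,80,80,80]}}

```text
time_s: 8.35
tool_pos: [0.478, -0.1443, 0.2503]
tcp_rot: [1.128, 1.563, -0.374]
force: [0.6, -0.7, -0.6]
gripper_width: 0.076
```

Run:
```python
from h import *
from plant import monitor,grab_frame
np.set_printoptions(precision=4,suppress=True)
o=monitor.get_obs();print(o["tool_pos"],o["force"],o["gripper_width"])
a=.07;c=np.array([.4905,-.142]);Rm=np.array([[np.cos(a),-np.sin(a)],[np.sin(a),np.cos(a)]])
t=grab_frame("wrist");f=grab_frame("top")
for n,F,T in(("wrist",t,toolT(o)@t["hand_eye"]),("top",f,None)):
    D=cloud(F,T);q=(D[...,:2]-c)@Rm;z=D[...,2]
    m=(abs(q[...,0]+.015)<.006)&(abs(q[...,1])<.124)&(abs(q[...,1])>.03)&(z>.04)&(z<.075);P=q[m]
    print(n,len(P),"x(y)",np.polyfit(P[:,1],P[:,0],1),"z(y)",np.polyfit(P[:,1],z[m],1),P[:,1].min(),P[:,1].max())
    m=(abs(q[...,0]+.015)<.02)&(abs(q[...,1])<.035)&(z>.08)&(z<.11);P=q[m]
    print(" tab",len(P),P.min(0) if len(P) else 0,P.max(0) if len(P) else 0,np.median(z[m]))
D=cloud(f);d=cloud(dict(np.load("w2.npz")),np.load("w2.npz")["T"])
for nm,E in(("top",D),("w2",d)):
    m=(E[...,1]>.31)&(E[...,1]<.6)&(abs(E[...,0]-.45)<.06)&(E[...,2]>.06);P=E[m];print(nm,"panel",len(P),np.percentile(P[:,1],[0,5,50]) if len(P) else "", P[:,2].min() if len(P) else "")
cv2.imwrite("pics/w5.png",t["color"][:,:,::-1])
print(move(o,(.428,.076,.24),-np.pi/2))
```

```text
[ 0.478  -0.1443  0.2503] [ 0.643  -0.6803 -0.6073] 0.07600113849562766
wrist 1267 x(y) [ 0.002  -0.0152] z(y) [-0.0003  0.0557] -0.11028438864245765 0.12373731291300145
 tab 434 [-0.02   -0.0232] [-0.0104  0.025 ] 0.09033656560940842
top 169 x(y) [ 0.0019 -0.0144] z(y) [-0.0071  0.0566] 0.03046717892518369 0.12343006444392023
 tab 38 [-0.0192  0.0041] [-0.0092  0.0233] 0.09039254378747219
top panel 9287 [0.3725 0.3741 0.3751] 0.060479499937706294
w2 panel 657 [0.3742 0.3749 0.3755] 0.06001728297310005
(array([   9.3,  -34.7, -223.3]), array([-1.5015,  0.0084, -0.0033]), array([ 1.6401, -0.0034, -0.0086]))
```

View pics/w5.png

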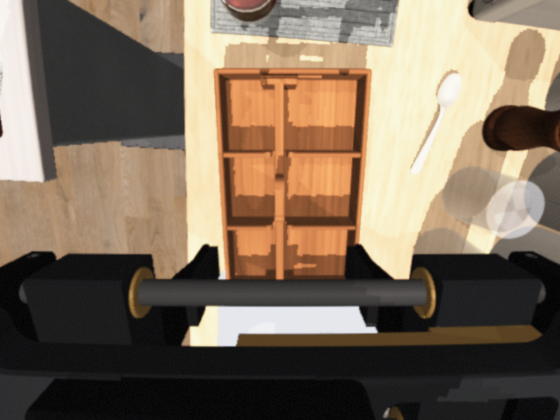

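The partition is home: its top is level at z=0.056 over its whole length, and in the picture it runs straight along col ~280 over both ribs. Next are the jars. I'll cross-check their positions using the w2 view.

Call:
{"name": "drive_tool", "arguments": {"delta_pos": [[0,0,-25],[0,-5,-50],[0,-10,-80],[0,-15,-110],[0,-20,-140],[0,-25,-170],[3,-28,-200],[6,-32,-215],[9,-35,-223],[9,-35,-223]], "dr": [[-0.15,0,0],[-0.3,0,0],[-0.45,0,0],[-0.6,0,0],[-0.75,0,0],[-0.9,0,0],[-1.05,0,0],[-1.2,0,0],[-1.35,0,0],[-1.5,0,0]], "fingers": [80,80,80,80,80,80,80,80,80,80]}}

```text
time_s: 9.45
tool_pos: [0.4235, 0.0779, 0.2339]
tcp_rot: [3.013, 1.567, 3.019]
force: [-0.6, -0.9, 0.0]
gripper_width: 0.0801
```

```bash
cat > jars.py <<'E'
from h import *
J=dict(honey=(.4977,.2168),jam=(.4282,.0762),orange=(.4330,.2605),red=(.4323,.166))
TOP=dict(honey=.103,jam=.101,orange=.110,red=.110)
E
python3 - <<'E'
from jars import *
from plant import monitor,grab_frame
np.set_printoptions(precision=4,suppress=True)
w=dict(np.load("w2.npz"));d=cloud(w,w["T"])
f=dict(np.load("top0.npz"));C=cloud(f)
for n,c in J.items():
  for nm,E in(("w2",d),("top",C)):
    m=(np.hypot(E[...,0]-c[0],E[...,1]-c[1])<.045)&(abs(E[...,2]-TOP[n])<.005);P=E[m]
    if m.sum()>50: print(n,nm,m.sum(),(P.min(0)+P.max(0))/2,(P.max(0)-P.min(0))[:2],P.mean(0))
o=monitor.get_obs();print(o["joints"]);print(move(o,(*J["jam"],.109),-np.pi/2))
E
```

```text
honey w2 2880 [0.4974 0.219  0.1015] [0.0623 0.0628] [0.4974 0.2195 0.102 ]
honey top 582 [0.4976 0.2172 0.1029] [0.0631 0.0634] [0.4978 0.2173 0.1028]
jam w2 73 [0.4407 0.0934 0.0997] [0.0321 0.0291] [0.451  0.0908 0.0999]
jam top 517 [0.428  0.0765 0.1011] [0.0583 0.0582] [0.4281 0.0761 0.1012]
orange w2 1577 [0.4326 0.2615 0.1088] [0.0432 0.0422] [0.4333 0.2617 0.1099]
orange top 281 [0.4322 0.2608 0.1101] [0.0415 0.0437] [0.4329 0.2605 0.1106]
red w2 1283 [0.4314 0.1678 0.1088] [0.0432 0.0442] [0.4324 0.1688 0.11  ]
red top 277 [0.4329 0.1663 0.11  ] [0.0415 0.0438] [0.4323 0.1661 0.1107]
[-0.0021 -0.2558  2.0107  0.0005  1.3908 -1.5796]
(array([124.8,  -1.8,   5.2]), array([ 0.0066, -0.0041, -0.0005]), array([-3.135 ,  0.0008, -0.0064]))
```

Call:
{"name": "drive_tool", "arguments": {"delta_pos": [[20,-1,5],[60,-1,5],[95,-1,5],[115,-1,5],[125,-1,5],[125,-1,5],[125,-1,5],[125,-1,5],[125,-1,5],[125,-1,5]], "dr": [[0.006,0,0],[0.006,-0.004,0],[0.006,-0.004,0],[0.006,-0.004,0],[0.006,-0.004,0],[0.006,-0.004,0],[0.006,-0.004,0],[0.006,-0.004,0],[0.006,-0.004,0],[0.006,-0.004,0]], "fingers": [80,80,80,80,80,80,72,55,55,55], "force": 30}}

```text
time_s: 10.45
tool_pos: [0.4289, 0.0771, 0.1099]
tcp_rot: [0.355, 1.569, 0.356]
force: [0.3, 1.8, 2.2]
gripper_width: 0.0599
```

Call:
{"name": "drive_tool", "arguments": {"delta_pos": [[0,0,0],[0,0,0],[0,0,0]], "dr": [[0,0,0],[0,0,0],[0,0,0]], "fingers": [55,55,55]}}

```text
time_s: 10.75
tool_pos: [0.4289, 0.0771, 0.11]
tcp_rot: [0.33, 1.568, 0.33]
force: [-0.2, 0.2, -1.0]
gripper_width: 0.0601
```

```bash
cat >> jars.py <<'E'
A=.07;CT=np.array([.4905,-.142]);RT=np.array([[np.cos(A),-np.sin(A)],[np.sin(A),np.cos(A)]])
BAY={k:CT+RT@np.array(v) for k,v in dict(jam=(.037,.09),honey=(.037,-.09),red=(-.052,.09),orange=(-.052,-.09)).items()}
E
python3 - <<'E'
from jars import *
from plant import monitor
o=monitor.get_obs();print(o["tool_pos"],o["gripper_width"],o["force"],toolT(o)[:3,:3].round(3),BAY);print(move(o,(*BAY["jam"],.239),A+np.pi/2))
E
```

```text
[0.4289294  0.07706618 0.10996032] 0.06008002912406911 [-0.20644337  0.19129342 -1.04828361] [[ 0.002 -0.     1.   ]
 [ 0.001  1.     0.   ]
 [-1.     0.001  0.002]] {'jam': array([ 0.52111453, -0.04963252]), 'honey': array([ 0.53370424, -0.2291917 ]), 'red': array([ 0.43233249, -0.05585744]), 'orange': array([ 0.4449222 , -0.23541662])}
(array([-128.9, -126.6,   92.4]), array([-0.0695,  0.0023, -0.0007]), array([ 3.0721e+00, -1.1000e-03, -3.5000e-03]))
```

Call:
{"name": "drive_tool", "arguments": {"delta_pos": [[-15,0,0],[-50,0,0],[-90,0,0],[-125,-10,8],[-129,-40,28],[-129,-75,52],[-129,-105,76],[-129,-122,89],[-129,-126.5,92.5],[-129,-126.5,92.5]], "dr": [[0,0,0],[0,0,0],[0,0,0],[0,0,0],[-0.02,0,0],[-0.04,0,0],[-0.06,0,0],[-0.07,0,0],[-0.07,0,0],[-0.07,0,0]], "fingers": [55,55,55,55,55,55,55,55,55,55]}}

```text
time_s: 11.75
tool_pos: [0.5208, -0.0498, 0.2382]
tcp_rot: [1.273, 1.569, 1.342]
force: [-0.6, -0.3, -3.7]
gripper_width: 0.0602
```

Run:
```python
from jars import *
from plant import monitor
o=monitor.get_obs();print(o["tool_pos"],o["gripper_width"],o["force"]);print(move(o,(*BAY["jam"],.113),A+np.pi/2))
```

```text
[ 0.52083709 -0.04979679  0.23820948] 0.0602381429858281 [-0.56415372 -0.33368285 -3.69317434]
(array([125.2,  -0. ,   0.2]), array([-0.001 ,  0.0004, -0.0014]), array([ 3.1406e+00, -2.2000e-03, -7.0000e-04]))
```

Call:
{"name": "drive_tool", "arguments": {"delta_pos": [[30,0,0],[65,0,0],[90,0,0],[105,0,0],[113,0,0],[118,0,0],[122,0,0],[124.5,0,0],[126,0,0],[126.5,0,0]], "dr": [[0,0,0],[0,0,0],[0,0,0],[0,0,0],[0,0,0],[0,0,0],[0,0,0],[0,0,0],[0,0,0],[0,0,0]], "fingers": [55,55,55,55,55,55,55,55,55,55]}}

```text
time_s: 12.75
tool_pos: [0.5212, -0.0498, 0.1121]
tcp_rot: [0.768, 1.569, 0.837]
force: [0.5, -0.0, -3.7]
gripper_width: 0.0601
```

Call:
{"name": "drive_tool", "arguments": {"delta_pos": [[0.5,0,0],[0.5,0,0]], "dr": [[0,0,0],[0,0,0]], "fingers": [55,55]}}

```text
time_s: 12.95
tool_pos: [0.5214, -0.0497, 0.112]
tcp_rot: [0.605, 1.569, 0.674]
force: [-0.5, 1.0, -1.7]
gripper_width: 0.0598
```

Contact is starting (the load dropped from 3.7 to 1.7 N). Ease down a touch more, then release and rise.

Call:
{"name": "drive_tool", "arguments": {"delta_pos": [[0.7,0,0],[0.7,0,0],[0.7,0,0],[0.7,0,0],[0.7,0,0],[0.7,0,0],[-20,0,0],[-60,0,0],[-100,0,0],[-125,0,0]], "dr": [[0,0,0],[0,0,0],[0,0,0],[0,0,0],[0,0,0],[0,0,0],[0,0,0],[0,0,0],[0,0,0],[0,0,0]], "fingers": [58,62,68,74,80,80,80,80,80,80]}}

```text
time_s: 13.95
tool_pos: [0.5223, -0.0502, 0.2404]
tcp_rot: [-0.021, 1.565, 0.048]
force: [0.3, -0.2, 0.2]
gripper_width: 0.0799
```

Run:
```python
from jars import *
from plant import monitor
o=monitor.get_obs();print(o["tool_pos"],o["gripper_width"],o["force"]);print(move(o,(.4323,.167,.24),np.pi/2))
```

```text
[ 0.52228645 -0.05019218  0.24038663] 0.0799045671157149 [ 0.28736214 -0.17896274  0.21291646]
(array([ -0. , 222.9, -74.8]), array([ 0.0689,  0.0053, -0.0001]), array([-3.0727e+00,  1.0000e-04,  8.2000e-03]))
```

Call:
{"name": "drive_tool", "arguments": {"delta_pos": [[0,35,-12],[0,75,-26],[0,115,-40],[0,155,-54],[0,190,-66],[0,215,-72],[0,223,-75],[0,223,-75],[0,223,-75]], "dr": [[0,0,0],[0.02,0,0],[0.04,0,0],[0.06,0,0],[0.069,0.005,0],[0.069,0.005,0],[0.069,0.005,0],[0.069,0.005,0],[0.069,0.005,0]], "fingers": [66,66,66,66,66,66,66,66,66]}}

```text
time_s: 14.85
tool_pos: [0.4325, 0.1665, 0.24]
tcp_rot: [-0.629, 1.57, -0.63]
force: [-0.9, -1.6, -0.7]
gripper_width: 0.0659
```

Run:
```python
from jars import *
from plant import monitor
o=monitor.get_obs();print(o["tool_pos"],o["gripper_width"],o["force"]);print(move(o,(.4323,.167,.110),np.pi/2))
```

```text
[0.43246156 0.16647346 0.23999398] 0.06593072364006985 [-0.92247592 -1.58744353 -0.66156554]
(array([130. ,   0.6,  -0.2]), array([-0.0001,  0.0006,  0.0005]), array([ 3.1415e+00,  7.0000e-04, -1.0000e-03]))
```

Call:
{"name": "drive_tool", "arguments": {"delta_pos": [[30,0.5,0],[70,0.5,0],[105,0.5,0],[122,0.5,0],[130,0.5,0],[130,0.5,0],[130,0.5,0],[130,0.5,0],[130,0.5,0],[130,0.5,0]], "dr": [[0,0,0],[0,0,0],[0,0,0],[0,0,0],[0,0,0],[0,0,0],[0,0,0],[0,0,0],[0,0,0],[0,0,0]], "fingers": [66,66,66,66,66,66,56,40,40,40], "force": 20}}

```text
time_s: 15.85
tool_pos: [0.4332, 0.1671, 0.1109]
tcp_rot: [-0.033, 1.568, -0.033]
force: [-0.2, 0.4, 3.5]
gripper_width: 0.0442
```

Call:
{"name": "drive_tool", "arguments": {"delta_pos": [[0,0,0],[0,0,0],[0,0,0]], "dr": [[0,0,0],[0,0,0],[0,0,0]], "fingers": [40,40,40]}}

```text
time_s: 16.15
tool_pos: [0.4331, 0.1671, 0.1109]
tcp_rot: [-0.039, 1.569, -0.039]
force: [0.3, -0.2, -0.7]
gripper_width: 0.0437
```

Run:
```python
from jars import *
from plant import monitor
o=monitor.get_obs();print(o["tool_pos"],o["gripper_width"],o["force"]);print(move(o,(*BAY["red"],.24),A+np.pi/2))
```

```text
[0.4330793  0.16714735 0.11089533] 0.043715285538418865 [ 0.31874623 -0.17398236 -0.65727543]
(array([-129.1, -223. ,   -0.5]), array([-0.0699,  0.0023,  0.0002]), array([ 3.0717e+00,  3.0000e-04, -3.5000e-03]))
```

Call:
{"name": "drive_tool", "arguments": {"delta_pos": [[-20,0,0],[-60,0,0],[-100,0,0],[-127,-20,0],[-129,-60,0],[-129,-105,0],[-129,-150,0],[-129,-190,0],[-129,-215,0],[-129,-223,0]], "dr": [[0,0,0],[0,0,0],[0,0,0],[0,0,0],[-0.02,0,0],[-0.04,0,0],[-0.06,0,0],[-0.07,0,0],[-0.07,0.002,0],[-0.07,0.002,0]], "fingers": [40,40,40,40,40,40,40,40,40,40]}}

```text
time_s: 17.15
tool_pos: [0.4326, -0.0581, 0.2398]
tcp_rot: [-1.642, 1.57, -1.575]
force: [0.6, 0.0, -0.9]
gripper_width: 0.044
```

Call:
{"name": "drive_tool", "arguments": {"delta_pos": [[0,0,0]], "dr": [[0,0,0]], "fingers": [40]}}

```text
time_s: 17.25
tool_pos: [0.4324, -0.0586, 0.2396]
tcp_rot: [-2.653, 1.57, -2.588]
force: [0.1, 1.1, -1.2]
gripper_width: 0.0441
```

Run:
```python
from jars import *
from plant import monitor
o=monitor.get_obs();print(o["tool_pos"],o["gripper_width"],o["force"]);print(move(o,(*BAY["red"],.1129),A+np.pi/2))
```

```text
[ 0.43241447 -0.0586097   0.23957275] 0.044070379722836193 [ 0.10128691  1.05934581 -1.24161638]
(array([126.7,   2.8,   0.2]), array([-0.0051, -0.0004,  0.0002]), array([3.1365e+00, 4.0000e-04, 7.0000e-04]))
```

Call:
{"name": "drive_tool", "arguments": {"delta_pos": [[30,2.5,0],[65,2.5,0],[90,2.5,0],[105,2.5,0],[113,2.5,0],[118,2.5,0],[122,2.5,0],[124.5,2.5,0],[126.5,2.5,0],[127.2,2.5,0]], "dr": [[-0.005,0,0],[-0.005,0,0],[-0.005,0,0],[-0.005,0,0],[-0.005,0,0],[-0.005,0,0],[-0.005,0,0],[-0.005,0,0],[-0.005,0,0],[-0.005,0,0]], "fingers": [40,40,40,40,40,40,40,40,40,40]}}

```text
time_s: 18.25
tool_pos: [0.4326, -0.0562, 0.1129]
tcp_rot: [-0.784, 1.57, -0.715]
force: [0.1, 1.8, 4.3]
gripper_width: 0.044
```

Call:
{"name": "drive_tool", "arguments": {"delta_pos": [[0.3,0,0],[0.3,0,0]], "dr": [[0,0,0],[0,0,0]], "fingers": [40,40]}}

```text
time_s: 18.45
tool_pos: [0.4329, -0.0564, 0.1129]
tcp_rot: [-0.573, 1.569, -0.503]
force: [-0.1, -0.1, 0.1]
gripper_width: 0.0442
```

Call:
{"name": "drive_tool", "arguments": {"delta_pos": [[0,0,0],[0,0,0],[0,0,0],[0,0,0],[0,0,0],[-30,0,0],[-80,0,0],[-120,0,0],[-127,0,0],[-127,0,0]], "dr": [[0,0,0],[0,0,0],[0,0,0],[0,0,0],[0,0,0],[0,0,0],[0,0,0],[0,0,0],[0,0,0],[0,0,0]], "fingers": [44,50,56,62,66,66,75,84,84,84]}}

```text
time_s: 19.45
tool_pos: [0.4338, -0.0566, 0.2417]
tcp_rot: [-0.429, 1.565, -0.359]
force: [-0.3, 0.1, 0.0]
gripper_width: 0.0824
```

Run:
```python
from jars import *
from plant import monitor,grab_frame
np.set_printoptions(precision=4,suppress=True)
o=monitor.get_obs();print(o["tool_pos"],o["gripper_width"],o["force"]);print(move(o,(.4977,.218,.24),np.pi/2))
f=grab_frame("top");C=cloud(f);q=(C[...,:2]-CT)@RT;z=C[...,2]
for n,c in dict(jam=(.037,.09),red=(-.052,.09)).items():
    m=(np.hypot(q[...,0]-c[0],q[...,1]-c[1])<.045)&(z>.095)&(z<.12);P=q[m];print(n,m.sum(),(P.min(0)+P.max(0))/2 if len(P) else "",np.median(z[m]))
for n,c in J.items():
    m=(np.hypot(C[...,0]-c[0],C[...,1]-c[1])<.045)&(abs(z-TOP[n])<.005);print(n,m.sum(),C[m].mean(0))
```

```text
[ 0.4338 -0.0566  0.2417] 0.0823579220858506 [-0.3241  0.1357  0.0266]
(array([  1.5, 269.5,  82.8]), array([0.0697, 0.005 , 0.0021]), array([-3.0719, -0.0032,  0.0077]))
jam 322 [0.0394 0.0894] 0.10330491908076445
red 0  nan
honey 583 [0.4976 0.2172 0.1027]
jam 0 [nan nan nan]
orange 276 [0.4332 0.2608 0.1103]
red 0 [nan nan nan]
  return _methods._mean(a, axis=axis, dtype=dtype,
  ret = ret.dtype.type(ret / rcount)
<stdin>:9: RuntimeWarning: Mean of empty slice.
  ret = um.true_divide(
```

Call:
{"name": "drive_tool", "arguments": {"delta_pos": [[0,40,12],[0,85,26],[0,130,40],[0,175,54],[0,215,66],[1,250,77],[1.5,266,82],[1.5,269.5,83],[1.5,269.5,83],[1.5,269.5,83]], "dr": [[0,0,0],[0.02,0,0],[0.04,0,0],[0.06,0,0],[0.07,0.005,0],[0.07,0.005,0.002],[0.07,0.005,0.002],[0.07,0.005,0.002],[0.07,0.005,0.002],[0.07,0.005,0.002]], "fingers": [84,84,84,84,84,84,84,84,84,84]}}

```text
time_s: 20.5
tool_pos: [0.4965, 0.2169, 0.2375]
tcp_rot: [3.123, 1.566, 3.122]
force: [-0.5, 0.6, 0.2]
gripper_width: 0.0839
```

Run:
```python
from jars import *
from plant import monitor
o=monitor.get_obs();print(o["tool_pos"],o["gripper_width"],o["force"]);print(move(o,(.4977,.218,.111),np.pi/2))
```

```text
[0.49647658 0.21691779 0.23752525] 0.08393181556646818 [-0.48303212  0.60580002  0.20031039]
(array([126.5,   1.1,   1.8]), array([-0.0015, -0.0045, -0.0001]), array([ 3.1401e+00, -1.0000e-04,  7.0000e-03]))
```

Call:
{"name": "drive_tool", "arguments": {"delta_pos": [[30,1,2],[70,1,2],[105,1,2],[120,1,2],[126,1,2],[126,1,2],[126,1,2],[126,1,2],[126,1,2],[126,1,2]], "dr": [[0,-0.004,0],[0,-0.004,0],[0,-0.004,0],[0,-0.004,0],[0,-0.004,0],[0,-0.004,0],[0,-0.004,0],[0,-0.004,0],[0,-0.004,0],[0,-0.004,0]], "fingers": [84,84,84,84,84,84,74,60,60,60], "force": 35}}

```text
time_s: 21.5
tool_pos: [0.4987, 0.2185, 0.1127]
tcp_rot: [0.664, 1.569, 0.663]
force: [-0.4, 1.5, 4.2]
gripper_width: 0.0639
```

Call:
{"name": "drive_tool", "arguments": {"delta_pos": [[0,0,0],[0,0,0],[0,0,0]], "dr": [[0,0,0],[0,0,0],[0,0,0]], "fingers": [60,60,60]}}

```text
time_s: 21.8
tool_pos: [0.4987, 0.2186, 0.1128]
tcp_rot: [0.64, 1.569, 0.639]
force: [-0.3, 1.7, -0.4]
gripper_width: 0.0634
```

Run:
```python
from jars import *
from plant import monitor
o=monitor.get_obs();print(o["tool_pos"],o["gripper_width"],o["force"]);print(move(o,(*BAY["honey"],.26),A+np.pi/2))
```

```text
[0.49869439 0.21857544 0.11277463] 0.0633951464296416 [-0.27819125  1.65618133 -0.39659391]
(array([-147.7, -447.5,   35.8]), array([-0.0713,  0.0017, -0.0012]), array([ 3.0703e+00, -1.8000e-03, -2.7000e-03]))
```

Call:
{"name": "drive_tool", "arguments": {"delta_pos": [[-10,0,0],[-35,0,0],[-70,0,0],[-110,0,0],[-140,-8,1],[-148,-30,2],[-148,-65,5],[-148,-105,8],[-148,-150,12],[-148,-195,16]], "dr": [[0,0,0],[0,0,0],[0,0,0],[0,0,0],[0,0,0],[0,0,0],[-0.01,0,0],[-0.02,0,0],[-0.03,0,0],[-0.035,0,0]], "fingers": [60,60,60,60,60,60,60,60,60,60]}}

```text
time_s: 22.8
tool_pos: [0.5133, 0.022, 0.2602]
tcp_rot: [1.39, 1.569, 1.425]
force: [1.8, -0.0, -5.6]
gripper_width: 0.0638
```

Run:
```python
from jars import *
from plant import monitor
o=monitor.get_obs();print(o["tool_pos"],o["gripper_width"],o["force"]);print(move(o,(*BAY["honey"],.26),A+np.pi/2))
```

```text
[0.51329444 0.02199584 0.26021389] 0.06376036200267113 [ 1.78836805 -0.02778322 -5.57166374]
(array([-1.000e-01, -2.517e+02,  1.160e+01]), array([-0.0351,  0.0003, -0.0013]), array([ 3.1065e+00, -2.0000e-03, -4.0000e-04]))
```

Call:
{"name": "drive_tool", "arguments": {"delta_pos": [[0,-40,2],[0,-80,4],[0,-120,6],[0,-160,8],[0,-195,10],[0,-225,11],[0,-245,11.5],[0,-251.5,11.5],[0,-251.5,11.5],[0,-251.5,11.5]], "dr": [[-0.01,0,0],[-0.015,0,0],[-0.02,0,0],[-0.03,0,0],[-0.035,0,0],[-0.035,0,0],[-0.035,0,0],[-0.035,0,0],[-0.035,0,0],[-0.035,0,0]], "fingers": [60,60,60,60,60,60,60,60,60,60]}}

```text
time_s: 23.8
tool_pos: [0.5335, -0.2277, 0.2596]
tcp_rot: [1.681, 1.568, 1.752]
force: [-0.6, 0.1, -5.2]
gripper_width: 0.0642
```

Run:
```python
from jars import *
from plant import monitor
o=monitor.get_obs();print(o["tool_pos"],o["gripper_width"],o["force"],o["joints"]);print(move(o,(*BAY["honey"],.1148),A+np.pi/2))
```

```text
[ 0.53345041 -0.22768523  0.25960694] 0.06416614980978509 [-0.56419317  0.09753582 -5.24685769] [-5.40452374e-01  1.03012225e-01  1.62451882e+00  1.99631553e-03
  1.41579695e+00 -2.18211978e+00]
(array([144.8,  -1.9,   0.2]), array([ 0.0006, -0.0003, -0.0026]), array([-3.141e+00,  4.100e-03, -5.000e-04]))
```

Call:
{"name": "drive_tool", "arguments": {"delta_pos": [[40,-1.5,0],[80,-1.5,0],[108,-1.5,0],[123,-1.5,0],[131,-1.5,0],[136,-1.5,0],[140,-1.5,0],[142.5,-1.5,0],[144.5,-1.5,0],[145.5,-1.5,0]], "dr": [[0,0,0],[0,0,0],[0,0,0],[0,0,0],[0,0,0],[0,0,0],[0,0,0],[0,0,0],[0,0,0],[0,0,0]], "fingers": [60,60,60,60,60,60,60,60,60,60]}}

```text
time_s: 24.8
tool_pos: [0.5339, -0.2291, 0.1148]
tcp_rot: [1.288, 1.569, 1.358]
force: [-1.3, 1.9, 3.5]
gripper_width: 0.0642
```

Call:
{"name": "drive_tool", "arguments": {"delta_pos": [[0.5,0,0],[0.8,0,0],[0.8,0,0]], "dr": [[0,0,0],[0,0,0],[0,0,0]], "fingers": [60,60,60]}}

```text
time_s: 25.1
tool_pos: [0.5344, -0.2292, 0.1148]
tcp_rot: [0.731, 1.569, 0.801]
force: [-0.6, 1.2, -0.0]
gripper_width: 0.064
```

Grounded. Release and rise.

Call:
{"name": "drive_tool", "arguments": {"delta_pos": [[0,0,0],[0,0,0],[0,0,0],[0,0,0],[0,0,0],[-30,0,0],[-75,0,0],[-120,0,0],[-130,0,0],[-130,0,0]], "dr": [[0,0,0],[0,0,0],[0,0,0],[0,0,0],[0,0,0],[0,0,0],[0,0,0],[0,0,0],[0,0,0],[0,0,0]], "fingers": [63,68,74,80,84,84,84,84,84,84]}}

```text
time_s: 26.1
tool_pos: [0.5356, -0.2304, 0.2481]
tcp_rot: [-0.299, 1.564, -0.228]
force: [-0.8, 0.8, -0.9]
gripper_width: 0.0842
```

Run:
```python
from jars import *
from plant import monitor
o=monitor.get_obs();print(o["tool_pos"],o["gripper_width"],o["force"]);print(move(o,(.433,.261,.245),np.pi/2))
```

```text
[ 0.53560348 -0.23035014  0.24808691] 0.08417086827744212 [-0.78875619  0.77516257 -0.90449409]
(array([  1.6, 497.4, -67.8]), array([0.0705, 0.0068, 0.0018]), array([-3.0711e+00, -2.8000e-03,  1.0400e-02]))
```

Call:
{"name": "drive_tool", "arguments": {"delta_pos": [[0,45,-6],[0,90,-12],[0,138,-18],[0,186,-25],[0,234,-32],[0,282,-39],[0,330,-46],[0,378,-53],[0,426,-59],[0,465,-64]], "dr": [[0.007,0,0],[0.014,0,0],[0.021,0,0],[0.028,0,0],[0.035,0,0],[0.042,0.003,0],[0.05,0.006,0],[0.06,0.006,0],[0.07,0.006,0],[0.07,0.006,0.002]], "fingers": [80,75,70,66,66,66,66,66,66,66]}}

```text
time_s: 27.1
tool_pos: [0.437, 0.231, 0.2444]
tcp_rot: [-2.959, 1.568, -2.957]
force: [0.3, -0.8, -0.3]
gripper_width: 0.066
```

Run:
```python
from jars import *
from plant import monitor
o=monitor.get_obs();print(o["tool_pos"],o["gripper_width"],o["force"]);print(move(o,(.433,.261,.11),np.pi/2))
```

```text
[0.4370188  0.23101729 0.24444476] 0.06603207378632917 [ 0.25817079 -0.78064389 -0.26538466]
(array([134.4,  30. ,  -3.7]), array([ 0.0012, -0.0023,  0.0004]), array([-3.1404e+00, -7.0000e-04, -3.6000e-03]))
```

Call:
{"name": "drive_tool", "arguments": {"delta_pos": [[0,22,-3],[15,30,-4],[55,30,-4],[95,30,-4],[122,30,-4],[133,30,-4],[134,30,-4],[134,30,-4],[134,30,-4],[134,30,-4]], "dr": [[0,0,0],[0,-0.002,0],[0,-0.002,0],[0,-0.002,0],[0,-0.002,0],[0,-0.002,0],[0,-0.002,0],[0,-0.002,0],[0,-0.002,0],[0,-0.002,0]], "fingers": [66,66,66,66,66,66,66,56,40,40], "force": 20}}

```text
time_s: 28.1
tool_pos: [0.4339, 0.2614, 0.1121]
tcp_rot: [0.275, 1.568, 0.276]
force: [0.9, 0.2, 0.0]
gripper_width: 0.0498
```

Call:
{"name": "drive_tool", "arguments": {"delta_pos": [[0,0,0],[0,0,0],[0,0,0],[0,0,0]], "dr": [[0,0,0],[0,0,0],[0,0,0],[0,0,0]], "fingers": [40,40,40,40]}}

```text
time_s: 28.5
tool_pos: [0.4343, 0.2616, 0.1127]
tcp_rot: [0.311, 1.567, 0.312]
force: [-0.7, 0.5, 2.6]
gripper_width: 0.0438
```

Run:
```python
from jars import *
from plant import monitor
o=monitor.get_obs();print(o["tool_pos"],o["gripper_width"],o["force"]);print(move(o,(*BAY["orange"],.26),A+np.pi/2))
```

```text
[0.43429494 0.26159426 0.11270862] 0.04376138943525201 [-0.74605354  0.46676906  2.64960186]
(array([-147.8, -496.9,   10.6]), array([-0.0688,  0.0036, -0.001 ]), array([ 3.0727e+00, -1.6000e-03, -5.5000e-03]))
```

Call:
{"name": "drive_tool", "arguments": {"delta_pos": [[-15,0,0],[-55,0,0],[-100,0,0],[-138,-10,0],[-148,-45,1],[-148,-90,2],[-148,-135,3],[-148,-180,4],[-148,-225,5],[-148,-270,6]], "dr": [[0,0,0],[0,0,0],[0,0,0],[0,0,0],[0,0,0],[-0.01,0,0],[-0.02,0,0],[-0.03,0,0],[-0.035,0.003,0],[-0.04,0.003,0]], "fingers": [40,40,40,40,40,40,40,40,40,40]}}

```text
time_s: 29.5
tool_pos: [0.4395, -0.0102, 0.2602]
tcp_rot: [1.177, 1.57, 1.218]
force: [0.3, 0.3, -0.7]
gripper_width: 0.0441
```

Run:
```python
from jars import *
from plant import monitor
o=monitor.get_obs();print(o["tool_pos"],o["gripper_width"],o["force"]);print(move(o,(*BAY["orange"],.26),A+np.pi/2))
```

```text
[ 0.43952879 -0.01021699  0.26018082] 0.04413812920474225 [ 0.26346967  0.288755   -0.68467603]
(array([-1.000e-01, -2.252e+02, -4.000e+00]), array([-0.0284,  0.0005, -0.0011]), array([ 3.1132e+00, -1.8000e-03, -8.0000e-04]))
```

Call:
{"name": "drive_tool", "arguments": {"delta_pos": [[0,-40,-1],[0,-80,-1.5],[0,-120,-2],[0,-155,-3],[0,-190,-4],[0,-215,-4],[0,-225,-4],[0,-225,-4],[0,-225,-4],[0,-225,-4]], "dr": [[-0.005,0,0],[-0.01,0,0],[-0.015,0,0],[-0.02,0,0],[-0.025,0,0],[-0.028,0,0],[-0.028,0,0],[-0.028,0,0],[-0.028,0,0],[-0.028,0,0]], "fingers": [40,40,40,40,40,40,40,40,40,40]}}

```text
time_s: 30.5
tool_pos: [0.445, -0.2339, 0.2598]
tcp_rot: [1.339, 1.569, 1.41]
force: [-0.2, 1.1, -0.6]
gripper_width: 0.044
```

Run:
```python
from jars import *
from plant import monitor
o=monitor.get_obs();print(o["tool_pos"],o["gripper_width"],o["force"]);print(move(o,(*BAY["orange"],.1147),A+np.pi/2))
```

```text
[ 0.44496512 -0.23389193  0.25984412] 0.044028974373854675 [-0.15571994  1.06003573 -0.55651325]
(array([145.1,  -1.8,  -0.2]), array([ 0.0009,  0.0004, -0.0017]), array([-3.1407e+00,  2.7000e-03,  6.0000e-04]))
```

Call:
{"name": "drive_tool", "arguments": {"delta_pos": [[40,-1.5,0],[80,-1.5,0],[108,-1.5,0],[123,-1.5,0],[131,-1.5,0],[136,-1.5,0],[140,-1.5,0],[142.5,-1.5,0],[144.5,-1.5,0],[145.5,-1.5,0]], "dr": [[0,0,0],[0,0,0],[0,0,0],[0,0,0],[0,0,0],[0,0,0],[0,0,0],[0,0,0],[0,0,0],[0,0,0]], "fingers": [40,40,40,40,40,40,40,40,40,40]}}

```text
time_s: 31.5
tool_pos: [0.4454, -0.2353, 0.1147]
tcp_rot: [0.834, 1.569, 0.905]
force: [-0.9, 0.1, 4.7]
gripper_width: 0.0442
```

Call:
{"name": "drive_tool", "arguments": {"delta_pos": [[0.3,0,0],[0.5,0,0],[0.5,0,0]], "dr": [[0,0,0],[0,0,0],[0,0,0]], "fingers": [40,40,40]}}

```text
time_s: 31.8
tool_pos: [0.4457, -0.2356, 0.1148]
tcp_rot: [0.363, 1.569, 0.433]
force: [-0.8, 1.4, 2.7]
gripper_width: 0.0438
```

Grounded. Release, rise and step aside for the final check.

Call:
{"name": "drive_tool", "arguments": {"delta_pos": [[0,0,0],[0,0,0],[0,0,0],[0,0,0],[0,0,0],[-30,0,0],[-75,0,0],[-120,0,0],[-165,0,0],[-190,0,0]], "dr": [[0,0,0],[0,0,0],[0,0,0],[0,0,0],[0,0,0],[0,0,0],[0,0,0],[0,0,0],[0,0,0],[0,0,0]], "fingers": [44,50,56,62,68,68,68,68,68,68]}}

```text
time_s: 32.8
tool_pos: [0.4464, -0.2365, 0.3094]
tcp_rot: [-0.485, 1.564, -0.414]
force: [0.2, 0.7, 0.1]
gripper_width: 0.0681
```

Call:
{"name": "drive_tool", "arguments": {"delta_pos": [[0,-30,-20],[0,-80,-30],[0,-130,-40],[0,-180,-50],[0,-220,-60],[0,-250,-70],[0,-260,-80],[0,-260,-80],[0,-260,-80]], "dr": [[0,0,0],[0,0,0],[0,0,0],[0,0,0],[0,0,0],[0,0,0],[0,0,0],[0,0,0],[0,0,0]], "fingers": [68,68,68,68,68,68,68,68,68]}}

```text
time_s: 33.7
tool_pos: [0.3862, -0.4998, 0.3096]
tcp_rot: [-0.478, 1.565, -0.409]
force: [0.3, 0.5, -0.7]
gripper_width: 0.0677
```

Run:
```python
from jars import *
from plant import monitor,grab_frame
np.set_printoptions(precision=4,suppress=True)
o=monitor.get_obs();print(o["tool_pos"],o["force"],o["time_s"])
f=grab_frame("top");C=cloud(f);q=(C[...,:2]-CT)@RT;z=C[...,2]
for n,c in dict(jam=(.037,.09),red=(-.052,.09),honey=(.037,-.09),orange=(-.052,-.09)).items():
    m=(np.hypot(q[...,0]-c[0],q[...,1]-c[1])<.045)&(z>.096)&(z<.12);P=q[m]
    print(n,m.sum(),(P.min(0)+P.max(0))/2 if len(P) else "",np.median(z[m]))
m=(abs(q[...,0]+.015)<.006)&(abs(q[...,1])<.124)&(abs(q[...,1])>.03)&(z>.04)&(z<.075);print("part",m.sum(),np.polyfit(q[m][:,1],q[m][:,0],1),np.polyfit(q[m][:,1],z[m],1))
m=(abs(q[...,0]+.015)<.015)&(abs(q[...,1])<.035)&(z>.075)&(z<.1);print("tab",q[m].min(0),q[m].max(0),np.median(z[m]))
m=(np.hypot(C[...,0]-.498,C[...,1]-.121)<.035)&(z>.04);print("timer",C[m].mean(0))
s=grab_frame("side")
cv2.imwrite("pics/fin.png",np.hstack([cv2.resize(f["color"][150:270,130:410],(560,240)),]) [:,:,::-1])
cv2.imwrite("pics/fins.png",cv2.resize(s["color"][120:330,220:400],None,fx=2.5,fy=2.5)[:,:,::-1])
```

```text
[ 0.3862 -0.4998  0.3096] [ 0.3353  0.492  -0.741 ] 33.7
jam 533 [0.0351 0.0893] 0.10320977859320823
red 295 [-0.0524  0.0887] 0.11262131738880865
honey 613 [ 0.0363 -0.0908] 0.10469520198586846
orange 316 [-0.0526 -0.0897] 0.1122537947223392
part 333 [ 0.0008 -0.0144] [0.0022 0.0561]
tab [-0.0192 -0.025 ] [-0.0092  0.0244] 0.09152997051384237
timer [0.4981 0.1205 0.0505]
```

View pics/fin.png

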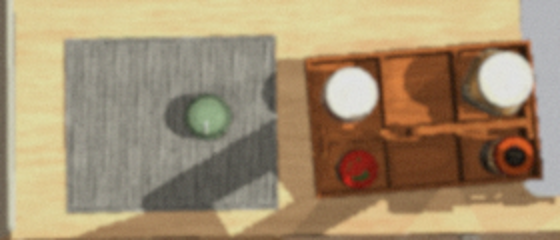

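View pics/fins.png

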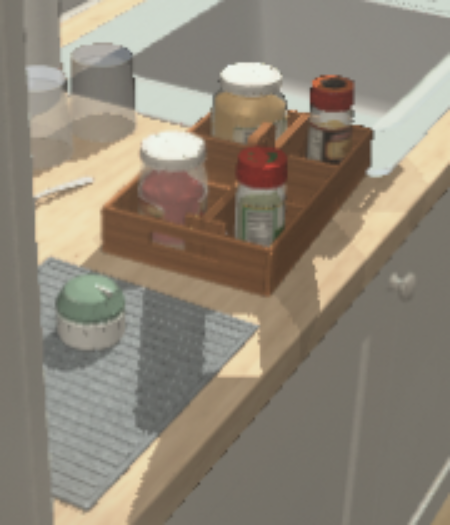

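The top crop shows white lids at (350,93) and (505,80), red and orange caps at (357,168) and (515,155), and the timer alone on the mat at (208,117). The side crop shows all four jars upright in the corner bays. Everything measures in place, so I'm handing in.

```bash
python3 -c "
from plant import arm
print(arm.finish_job())"
```

```text
the job is handed in; nothing more can be done
None
```

The tray is set up and handed in at about 34 s on the robot's clock, well under the 128 s limit; no verdict was reported.

I stood the partition in the empty tray first. I then gripped each jar by its lid and stood it in a corner bay: the two fat jars in the wide row, the two slim ones in the narrow row.

My last checks were the final top-camera measurements in the tray frame, plus a look at the side picture:
- **Partition:** x = -14 mm, with its top level along its length at z = 56 mm and the tab at z = 91 mm, so it is fully home.
- **Jars:** every jar is within 3 mm of its bay centre. The lid tops are about where a jar standing on the tray floor should be. All four look upright in the side picture.
- **Timer:** it moved less than about 1 mm.
- **Robot:** the arm was clear of everything when I handed in.

The wrist and top cameras disagreed by up to about 2 mm in y, and similarly on the tray's position, so I used averages. Right after placing the red-capped jar, my check of it failed because the gripper blocked the view; the final check covered it. I did not measure contact forces on the jars or partition directly.

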